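# Secure a specimen box in the copy cradle

### The arm

A 6-joint arm with a two-finger parallel gripper is mounted at the origin on the work surface. World frame = base frame: x ahead of the robot, y to its left, z up, the work surface at z = 0. Lengths are in m, angles in rad, forces in N, time in s.
With the tool pointing down it reaches from about 0.3 to 0.825 m from the base axis. Payload 5.4 kg.
Tool frame: the origin (TCP) lies at the very end of the fingers, on their centre line; the grasp point (between the pads) lies 19 mm behind it (ctrl.tcp_to_grasp is the distance from the TCP to the grasp point, in m); z points along the fingers, y is the line along which they close (so a half turn about z gives the same grasp; the last joint's range is limited). The gripper opens to 92 mm and grips with 3 to 60 N. Pads are 20 mm wide; open, the fingers measure 128 mm over their backs; the gripper's body (75 mm by 189 mm) begins 69 mm behind the grasp point.
Start: joints at [-1.354, 0.158, 1.597, -0, 1.386, -0.21], TCP at [0.238, -0.523, 0.215] pointing down, gripper open.
Joint ranges: [-2.91, 2.91], [-0.94, 2.29], [0.18, 2.7], [-1.29, 4.43], [0.17, 2.64], [-3, 3]. Speed limits (rad/s): [2.57, 2.57, 3.14, 3.14, 3.14, 3.14].

### API

Orientations are given as a unit quaternion [w, x, y, z].
In Python, from plant import telemetry, get_image, calibration, order, spotter, ctrl gives the robot as it stands.
- The arm moves only by the tool play_rows, never from a script. Its argument "deltas" is a list that holds one entry, the list of rows, each a list of 7 numbers: the turn, a rotation vector about the tool's x, y, z in degrees, then the shift along the tool's x, y, z in mm, then the finger opening in mm, from 0 to 91.9. A call has 1 to 8 rows; each row shifts and turns the commanded pose from where the row before left it, along the tool's axes as they then stand; what a row does not reach is not made up. A row lasts 1/8 s, in which the tool goes at most 62.5 mm and 10.7 degrees, less where a joint would pass 70% of its speed; a pose out of reach is approached as far as the arm can. A call is refused whole if a number of a shift passes 62.5 or a number of a turn 10.7, either way. A call with a gripper value outside its range is refused whole. The fingers move at their own pace and stop on an object; "grip_force" is the grip in N (left out, the last holds). Time passes only in rows, so rows that do not move let the fingers close. It gives the time, the measured TCP pose, the force, the opening and the grip force at its end, in the units of the state.
- telemetry.state(): the state, without advancing time (a new reading comes with each control period).
- get_image(name): name is "scene" or "side" or "wrist"; returns (picture, depth): 384x512x3 uint8, red, green, blue; 384x512 float32, m along the optical axis (not along the pixel's ray), 0 where there is no reading.
- calibration(name): a dict with "fovy" (degrees; the focal length in pixels is half the picture's height over the tangent of half this angle, whatever the lens; pixels are square), "cx", "cy" (the principal point, pixels), "k1" (the pictures are not rectified: a ray, as slopes to the right and down, at radius r is drawn at 1 + k1 r^2 times it, then the intrinsics apply), "world_to_cam" (4x4, takes a point from world to camera coordinates). Camera axes: x right, y up, looking along -z (the intrinsics and any distortion apply to the point x, -y, -z); pixel columns grow to the right and rows downward; lengths in m; the calibration is good to about 2 mm. A picture is of the moment at which its call begins: read the wrist's pose just before it. calibration takes no time and is no camera call; for the wrist camera it gives the pose at the moment of the call.
- order.close_job(): hands the job in; it is judged then, once.
Trained networks look in the newest picture that a camera, given by its name, has taken for a name from the list of things; names that differ only in an ending like _2 or _b are one class to them, and where a whole thing is asked for, a point or a joint stands for the part that bears it (a point fixed in the world has none). Each returns a list of dicts, best first, with "p" (0 to 1); they miss things now and then, are a little off and sometimes report something else, mostly with a low value. They report only what shows in the picture. A call takes as long as a camera call.
- spotter.boxes_of(camera, target): "box" ([left, top, width, height] as shares, 0 to 1, of the picture: columns of its width, rows of its height, round what is visible of it).
- spotter.silhouettes(camera, target): "pixels" (384x512 bool, what is visible of it) and "box" ([left, top, width, height] as shares, 0 to 1, of the picture: columns of its width, rows of its height, round what is visible of it).
- spotter.spot_point(camera, target): "position" ([row, column] as shares, 0 to 1, of the picture: columns of its width, rows of its height: a listed point, or the origin of a listed thing).
The state is a dict: "clock": time; "q": joint angles; "joint_velocities": joint speeds; "tau": joint torques, N m; "ee_pos": TCP position; "tool_rot": TCP orientation; "force": force on the tool from outside, world axes, zero at the start; "moment": the same for the moment, N m; "width": opening from 0.0 (shut) to 1.0 (fully open); "gripper_force": force on a finger pad.
Only numpy, scipy, OpenCV 4.12 (cv2) and the standard library are available. Lean on these libraries where they do the work, as an engineer would, in place of code of your own. Each camera call takes 0.05 s, during which the arm holds its last target. There are 200 camera calls.

### The job

Keeping it level, lay the flat specimen box lengthwise on the cradle's rubber pad, between the fixed fence and the sliding stop, and let go of it. Then lift the stop's release bar, hold it up while you slide the stop up to the box, and let the bar drop so that the catch locks in the notch that holds the box as closely as the notches allow (less than one notch of play). Leave the jar, scissors and paperweight where they are.

Things in the scene. Friction and masses are not known exactly. Their poses are not given: they have to be found in the camera images.
- specimen_box: White card specimen box with a clear lid and brown seed heads inside, closed and rigid, 52 (own x) x 110 (own y) x 38 (own z) mm, about 0.16 kg, lying flat and loose on the table left or right of the cradle. Origin: centre of its underside; z up. It can be gripped across its 52 mm width. Either end may face the fence.
- cradle: Fixed copy cradle: grey base plate 240 (x) x 380 (y) x 12 mm, turned a little differently each time. Origin: centre of the plate's underside; +y is the sliding direction towards the fence, +x points away from the robot. A raised guide rail (top 39 mm up) runs along y at x = 35 to 65 mm, a toothed steel rack (tips 34 mm up) at x = 87 to 109 mm.
- pad_mid (a point): Middle of the top of the black rubber pad on the cradle, 22 mm above the cradle's origin, at cradle x = -55, y = 0. The pad is 64 mm wide (cradle x), 340 mm long (y), 10 mm above the plate. The box belongs on it with its long side along cradle y, its middle within 15 mm of the pad's long middle line.
- fence_face (a point): Middle of the face of the fixed end fence that looks towards the box (cradle -y), at x = -55 mm of the cradle, 40 mm above its origin. The fence is an aluminium plate across the pad, 110 mm wide, 12 mm thick, top 52 mm above the cradle's origin, bolted at a different y each time. Axes parallel to the cradle's.
- stop_face (a point): Middle of the face of the sliding aluminium stop plate that looks towards the fence, at cradle x = -55 mm, moving with the carriage. Plate 134 mm wide, 8 thick, from 26 to 62 mm above the cradle's origin. Room for the 110 mm box is the distance to fence_face: 110 to 126 mm (slack 1.5 mm) when locked as closely as possible; one notch further is too loose. It may push the box along the pad.
- carriage (a joint): Position in m of the carriage (saddle, stop plate and release bar together) along cradle y, growing towards the fence, 0 to 0.176. It starts in the smooth toothless run below 0.05, where it slides freely even with the bar down. Then 8 notches, 16 mm apart, at 0.064, 0.080 ... 0.176, slack 1.5 mm each way, where the lowered bar locks it both ways. It slides with about 1 N when the bar is up.
- release_bar (a joint): Height in m of the sprung release bar: 0 fully down (in a notch or in the smooth run), up to 0.024. Lift it over 13 mm (15 to 21 is comfortable) for its pin to pass the tooth tips. It takes 4 to 6 N to hold up and falls by itself, centring in the notch down sloped tooth tops. If it stays above 3 mm it is not caught: it rides on a tooth, as the box is in the way or the pin stands on a tip.
- bar_top (a point): Centre of the top of the release bar, 112 mm above the cradle's origin when down, at cradle x = 70 mm, 25 mm behind (-y of) the stop face. A plain steel block 64 long (cradle x), 12 thick (cradle y), 24 mm high, on two posts under it, 20 mm nearer to and 28 mm further from the robot, with 32 mm free beneath it. Pinch it across its 12 mm thickness from above.
- jar: Bystander: closed glass jar with black lid, 60 mm across, 75 mm high, standing on the other side of the cradle from the box. Origin: centre of its underside.
- scissors: Bystander: scissors lying flat beyond the cradle, about 155 mm long, 10 mm high. Origin near the middle.
- paperweight: Bystander: brass dome paperweight, 56 mm across, 30 mm high, standing beyond the right (-y) end of the cradle. Origin: centre of its underside.

How it is judged:
By the outcome, as a careful person would: the job done as asked, in the order asked, and still so for the second after the job is handed in, with the robot touching nothing.
It also fails if it takes over 54 s, if anything falls off the work surface, if the arm or the gripper's body presses on something with over 40 N, if the wrist force passes 120 N, or if a joint passes its speed limit or range.

## Working session

There is one attempt and no reset: what is moved stays moved. The work goes in short steps, Python scripts to look and compute and a tool call to move; the robot and the scene stay as the last step left them, time stands still between calls to the robot, and variables do not carry over. Pictures are saved under pics/ and viewed, at most 10 in all, crops included, and the job is handed in when it is done.

Besides the shell and the picture viewer there is one more tool, called after "Emit:" by a JSON object that holds its "method" and its "body". play_rows: Moves the arm, as the interface text tells. Its arguments: {"type":"object","properties":{"deltas":{"type":"array"},"grip_force":{"type":"number"}},"required":["deltas"]}

```bash
mkdir -p pics
cat > h.py <<'E'
import numpy as np, cv2
from plant import telemetry, get_image, calibration, order, spotter, ctrl
def ray(c,u,v):
    k=calibration(c) if isinstance(c,str) else c
    f=192/np.tan(np.radians(k['fovy'])/2)
    d=np.array([(u-k['cx'])/f,(v-k['cy'])/f]); s=d.copy()
    for _ in range(20): s=d/(1+k['k1']*(s@s))
    return s
def world(k,u,v,z):  # z = depth
    s=ray(k,u,v); p=np.array([s[0]*z,-s[1]*z,-z,1])
    return (np.linalg.inv(k['world_to_cam'])@p)[:3]
def onplane(k,u,v,h):
    a=world(k,u,v,0); b=world(k,u,v,1); return a+(b-a)*(h-a[2])/(b[2]-a[2])
def proj(k,P):
    P=np.atleast_2d(P); c=(np.c_[P,np.ones(len(P))]@np.array(k['world_to_cam']).T)
    s=np.c_[c[:,0]/-c[:,2],-c[:,1]/-c[:,2]]; r=(s**2).sum(1,keepdims=True)
    f=192/np.tan(np.radians(k['fovy'])/2)
    return s*(1+k['k1']*r)*f+[k['cx'],k['cy']]
def cloud(k,dep,mask):
    v,u=np.nonzero(mask&(dep>0)); return np.array([world(k,a,b,dep[b,a]) for a,b in zip(u,v)])
E
python3 - <<'E'
from h import *
out=[]
for c in ['scene','side']:
    im,d=get_image(c); k=calibration(c); cv2.imwrite(f'pics/{c}.png',im[:,:,::-1]); np.savez(f'{c}.npz',im=im,d=d,k=k)
    print(c,k['fovy'],k['k1'],np.linalg.inv(k['world_to_cam'])[:3,3])
    for t in ['specimen_box','cradle','pad_mid','fence_face','stop_face','bar_top','jar','scissors','paperweight']:
        r=spotter.spot_point(c,t)
        for x in r[:1]:
            v,u=x['position'][0]*384,x['position'][1]*512
            vi,ui=min(int(v),383),min(int(u),511)
            print(t,round(x['p'],2),round(u),round(v),world(k,u,v,d[vi,ui]).round(3), 'depth',d[vi,ui].round(3))
s=telemetry.state();print(s['clock'],s['ee_pos'],s['tool_rot'],s['force'],s['width'],ctrl.tcp_to_grasp)
a=cv2.imread('pics/scene.png');b=cv2.imread('pics/side.png')
cv2.imwrite('pics/a.png',cv2.resize(np.hstack([a,b]),(800,300)))
E
```

```text
scene 57.0193517261287 -0.10180375678246296 [1.04392069 0.70381358 0.65355327]
specimen_box 0.57 253 157 [ 0.465 -0.293  0.035] depth 1.302
pad_mid 0.64 285 199 [ 0.505 -0.026  0.02 ] depth 1.102
fence_face 0.71 312 215 [0.51  0.109 0.045] depth 0.989
stop_face 0.8 266 178 [ 0.515 -0.119  0.05 ] depth 1.149
bar_top 0.65 227 168 [ 0.553 -0.327 -0.002] depth 1.311
jar 0.92 381 269 [0.491 0.353 0.034] depth 0.827
scissors 0.58 200 238 [ 0.801 -0.015  0.001] depth 0.98
paperweight 0.66 195 176 [ 0.685 -0.321  0.007] depth 1.246
side 42.21661215175706 -0.15638296006947683 [ 0.16475835 -1.05097102  1.1074437 ]
specimen_box 0.66 239 308 [ 0.434 -0.352  0.037] depth 1.273
cradle 0.98 243 222 [ 0.563 -0.042  0.011] depth 1.54
pad_mid 0.78 226 222 [ 0.513 -0.026  0.017] depth 1.531
fence_face 0.7 209 194 [0.499 0.093 0.036] depth 1.596
stop_face 0.77 232 239 [ 0.495 -0.133  0.054] depth 1.429
bar_top 0.57 284 214 [ 0.651 -0.144  0.111] depth 1.429
jar 0.95 181 161 [0.465 0.305 0.026] depth 1.739
scissors 0.61 309 203 [ 0.8   -0.028  0.004] depth 1.622
paperweight 0.87 320 289 [ 0.661 -0.367  0.024] depth 1.337
1.0 [ 0.23799376 -0.52341597  0.2146027 ] [1.68831505e-06 9.77321172e-01 2.11762432e-01 1.49596796e-07] [ 0.1987503  -0.92947767  0.14486066] 0.9974185600453443 0.0187
```

View pics/scene.png

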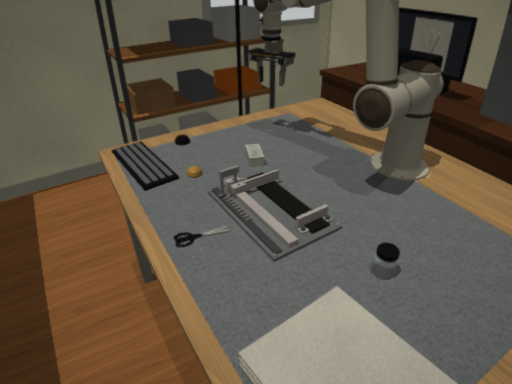

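View pics/side.png

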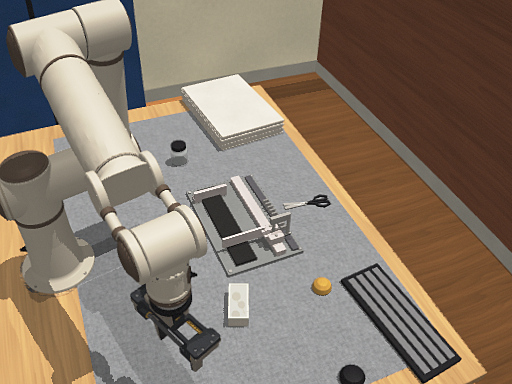

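Box is at side (238,305), right of the cradle (243,222). The fence is at (209,194), the stop plate at (232,239) and the bar at (284,214). Next I'll fit poses from depth.

Run:
```python
from h import *
for c in ['side','scene']:
    z=np.load(c+'.npz',allow_pickle=True); d=z['d'];k=z['k'].item()
    get_image(c)
    m=spotter.silhouettes(c,'specimen_box')[0]['pixels']
    P=cloud(k,d,m); T=P[(P[:,2]>.032)&(P[:,2]<.044)]
    print(c,'box n',len(P),len(T),'ztop',np.median(T[:,2]),cv2.minAreaRect((T[:,:2]*1000).astype(np.float32)))
    full=np.zeros_like(m);full[130:300,140:345]=1
    P=cloud(k,d,full); P=P[(abs(P[:,0]-.57)<.2)&(abs(P[:,1]+.03)<.26)]
    np.save(c+'_P.npy',P)
    h,e=np.histogram(P[:,2],np.arange(-.01,.13,.004)); print([(round(a*1000),n) for a,n in zip(e,h)])
    for lo,hi,n in [(.007,.016,'plate'),(.018,.026,'pad'),(.036,.042,'rail'),(.048,.056,'fence'),(.058,.066,'stop'),(.107,.117,'bar')]:
        Q=P[(P[:,2]>lo)&(P[:,2]<hi)]
        if len(Q)>4: print(n,len(Q),Q.mean(0).round(3),cv2.minAreaRect((Q[:,:2]*1000).astype(np.float32)))
```

```text
side box n 287 2 ztop 0.033554252333432844 ((681.3795166015625, -348.475830078125), (15.563620567321777, 0.0), -178.60699462890625)
[(-10, np.int64(88)), (-6, np.int64(1844)), (-2, np.int64(3747)), (2, np.int64(1108)), (6, np.int64(1126)), (10, np.int64(1617)), (14, np.int64(703)), (18, np.int64(938)), (22, np.int64(575)), (26, np.int64(500)), (30, np.int64(331)), (34, np.int64(158)), (38, np.int64(94)), (42, np.int64(86)), (46, np.int64(124)), (50, np.int64(191)), (54, np.int64(175)), (58, np.int64(100)), (62, np.int64(35)), (66, np.int64(9)), (70, np.int64(8)), (74, np.int64(6)), (78, np.int64(11)), (82, np.int64(3)), (86, np.int64(11)), (90, np.int64(20)), (94, np.int64(21)), (98, np.int64(15)), (102, np.int64(22)), (106, np.int64(41)), (110, np.int64(44)), (114, np.int64(0)), (118, np.int64(0)), (122, np.int64(0))]
plate 2959 [ 0.553 -0.056  0.011] ((604.600830078125, -0.0279388427734375), (351.45721435546875, 443.5459289550781), 5.565699577331543)
pad 1513 [ 0.537 -0.043  0.021] ((559.766845703125, -38.00462341308594), (228.1199951171875, 368.6179504394531), 2.4478647708892822)

[... 1331 characters left out ...]
, -31.28436279296875), (514.0704345703125, 330.31414794921875), 89.69005584716797)
pad 1692 [0.555 0.01  0.022] ((551.3650512695312, -64.2496337890625), (244.0135040283203, 443.2393493652344), 1.6576114892959595)
rail 191 [ 0.533 -0.084  0.039] ((554.049560546875, -92.97735595703125), (407.8712158203125, 233.44244384765625), 86.43083190917969)
fence 280 [ 0.543 -0.01   0.052] ((559.9518432617188, -27.1195068359375), (201.10997009277344, 283.6277770996094), 3.7308120727539062)
stop 154 [ 0.562 -0.13   0.061] ((567.038330078125, -129.1308135986328), (55.48232650756836, 200.0719451904297), 74.36267852783203)
bar 70 [ 0.638 -0.14   0.112] ((637.1111450195312, -141.51795959472656), (62.161434173583984, 14.666443824768066), 1.3575754165649414)
  return _methods._mean(a, axis=axis, dtype=dtype,
  ret = ret.dtype.type(ret / rcount)
```

Emit:
{"method": "play_rows", "body": {"deltas": [[[0,0,-9.4,0,0,-25,91],[0,0,-9.4,0,0,-25,91],[0,0,-9.4,0,0,-25,91],[0,0,-9.4,0,0,-25,91],[0,0,-9.4,0,0,-25,91],[0,0,-9.4,0,0,-25,91],[0,0,-9.2,0,0,-25,91],[0,0,0,30,25,0,91]]]}}

```text
clock: 2.2
ee_pos: [0.2623, -0.495, 0.3916]
tool_rot: [0.002, 0.707, 0.707, -0.001]
force: [0.4, 0.3, -0.2]
width: 0.989
gripper_force: 0.0
```

Emit:
{"method": "play_rows", "body": {"deltas": [[[0,0,0,45,40,0,91],[0,0,0,45,40,0,91],[0,0,0,45,40,0,91],[0,0,0,45,40,0,91],[0,0,0,45,30,0,91],[0,0,0,0,0,0,91],[0,0,0,0,0,0,91]]]}}

```text
clock: 3.08
ee_pos: [0.4525, -0.2686, 0.3896]
tool_rot: [0.0, 0.707, 0.707, -0.0]
force: [-0.2, -1.0, 0.6]
width: 0.992
gripper_force: 0.0
```

Run:
```python
from h import *
s=telemetry.state();k=calibration('wrist');im,d=get_image('wrist')
np.savez('w1.npz',im=im,d=d,k=k);cv2.imwrite('pics/w1.png',im[:,:,::-1])
print(s['clock'],s['ee_pos'],s['tool_rot'],s['q']);print(np.linalg.inv(k['world_to_cam']).round(3),k['fovy'])
for t in ['specimen_box','cradle','pad_mid','fence_face','stop_face','bar_top']:
    for x in spotter.spot_point('wrist',t)[:2]:
        v,u=x['position'][0]*384,x['position'][1]*512
        print(t,round(x['p'],2),round(u),round(v),world(k,u,v,d[min(int(v),383),min(int(u),511)]).round(3))
```

```text
3.075 [ 0.45250601 -0.26863033  0.38955905] [ 3.01161507e-05  7.06744131e-01  7.07469185e-01 -2.92738102e-04] [-7.65232409e-01 -2.10642960e-02  1.44640932e+00 -5.92802273e-04
  1.71619889e+00 -7.66343696e-01]
[[ 1.     0.    -0.001  0.452]
 [-0.     0.954  0.299 -0.185]
 [ 0.001 -0.299  0.954  0.56 ]
 [ 0.     0.     0.     1.   ]] 70.54447988007304
specimen_box 0.97 251 181 [ 0.438 -0.323  0.036]
cradle 0.7 316 23 [ 0.557 -0.033  0.013]
pad_mid 0.87 290 16 [ 0.508 -0.025  0.021]
stop_face 0.72 288 73 [ 0.507 -0.121  0.022]
bar_top 0.58 379 81 [ 0.684 -0.13   0.013]
```

View pics/w1.png

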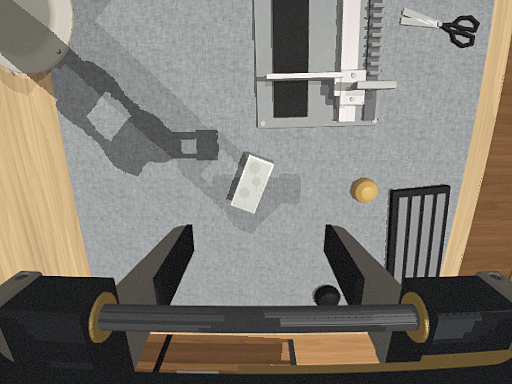

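The wrist view shows the box turned at (252,182). The cradle's near end spans (260,127) to (376,122) and the stop plate runs (268,77) to (350,75). Next: the box pose, plus a first cradle yaw from the depth.

Run:
```python
from h import *
z=np.load('w1.npz',allow_pickle=True); d=z['d'];k=z['k'].item();im=z['im']
def lab(v0,v1,u0,u1):
    m=np.zeros(d.shape,bool);m[v0:v1,u0:u1]=1;return m
P=cloud(k,d,lab(140,225,220,285));T=P[(P[:,2]>.03)&(P[:,2]<.045)]
print(len(T),np.median(T[:,2]),cv2.minAreaRect((T[:,:2]*1000).astype(np.float32)))
# color mask
g=cv2.inRange(im,(150,150,140),(255,255,255))*lab(140,225,220,285)
n,L,S,C=cv2.connectedComponentsWithStats(g.astype(np.uint8)); i=1+S[1:,4].argmax()
v,u=np.nonzero(L==i);Q=np.array([onplane(k,a,b,.038)[:2]*1000 for a,b in zip(u,v)],np.float32)
print(len(Q),cv2.minAreaRect(Q))
P=cloud(k,d,lab(0,135,240,400))
for lo,hi,n in [(.007,.016,'plate'),(.018,.026,'pad'),(.036,.042,'rail'),(.058,.066,'stop'),(.107,.117,'bar')]:
    Q=P[(P[:,2]>lo)&(P[:,2]<hi)]; print(n,len(Q),Q.mean(0).round(3),cv2.minAreaRect((Q[:,:2]*1000).astype(np.float32)))
```

```text
1407 0.03751594518588297 ((439.0892333984375, -328.5740661621094), (110.51181030273438, 52.133567810058594), 68.91731262207031)
2426 ((448.6361999511719, -315.059326171875), (150.68482971191406, 108.34222412109375), 88.18892669677734)
plate 7420 [ 0.551 -0.105  0.012] ((566.87939453125, -104.69609069824219), (240.3514862060547, 226.3654022216797), 1.8659487962722778)
pad 4685 [ 0.537 -0.095  0.022] ((579.6848754882812, -102.6153793334961), (199.88052368164062, 212.35337829589844), 1.8626409769058228)
rail 35 [ 0.554 -0.136  0.039] ((581.9669189453125, -142.94796752929688), (207.1110076904297, 104.37681579589844), 22.544260025024414)
stop 484 [ 0.544 -0.132  0.062] ((553.4189453125, -150.1685333251953), (173.515625, 54.64080047607422), 2.6355693340301514)
bar 328 [ 0.637 -0.146  0.112] ((637.54638671875, -146.11297607421875), (64.19253540039062, 12.722269058227539), 3.0585684776306152)
```

Emit:
{"method": "play_rows", "body": {"deltas": [[[0,0,0,40,20,0,91],[0,0,0,40,20,0,91],[0,0,0,40,20,0,91],[0,0,0,30,20,0,91],[0,0,0,0,0,0,91],[0,0,0,0,0,0,91]]]}}

```text
clock: 4.18
ee_pos: [0.5323, -0.1189, 0.3895]
tool_rot: [-0.0, 0.707, 0.707, -0.0]
force: [0.3, -0.8, 0.3]
width: 0.991
gripper_force: 0.0
```

Run:
```python
from h import *
s=telemetry.state();k=calibration('wrist');im,d=get_image('wrist')
np.savez('w2.npz',im=im,d=d,k=k);cv2.imwrite('pics/w2.png',im[:,:,::-1])
print(s['ee_pos'])
for t in ['cradle','pad_mid','fence_face','stop_face','bar_top']:
    for x in spotter.spot_point('wrist',t)[:1]:
        v,u=x['position'][0]*384,x['position'][1]*512
        h={'cradle':0,'pad_mid':.022,'fence_face':.04,'stop_face':.044,'bar_top':.112}[t]
        print(t,round(x['p'],2),round(u),round(v),onplane(k,u,v,h).round(4))
m=np.zeros(d.shape,bool);m[:,200:420]=1
P=cloud(k,d,m); P=P[(P[:,0]>.4)&(P[:,0]<.7)&(P[:,1]>-.27)]
for lo,hi,n in [(.007,.016,'plate'),(.018,.026,'pad'),(.036,.042,'rail'),(.048,.056,'fence'),(.058,.066,'stop'),(.107,.117,'bar')]:
    Q=P[(P[:,2]>lo)&(P[:,2]<hi)]; print(n,len(Q),Q.mean(0).round(3),cv2.minAreaRect((Q[:,:2]*1000).astype(np.float32)))
```

```text
[ 0.53232821 -0.11888428  0.38951805]
cradle 0.9 272 106 [ 0.5594 -0.0295  0.    ]
pad_mid 0.56 249 104 [ 0.515  -0.0255  0.022 ]
fence_face 0.72 243 29 [0.5056 0.0979 0.04  ]
stop_face 0.89 243 156 [ 0.5027 -0.1208  0.044 ]
bar_top 0.56 322 180 [ 0.6404 -0.1509  0.112 ]
plate 11313 [ 0.559 -0.016  0.012] ((562.4158325195312, -56.891693115234375), (255.46864318847656, 424.0249328613281), 0.06873735040426254)
pad 7088 [ 0.536 -0.013  0.022] ((550.8115234375, -58.21820068359375), (247.8131561279297, 414.2609558105469), 1.9823163747787476)
rail 117 [ 0.532 -0.017  0.039] ((557.7265625, -89.18705749511719), (370.3600158691406, 229.7926483154297), 87.53912353515625)
fence 856 [0.542 0.005 0.053] ((559.9231567382812, -33.960113525390625), (200.81063842773438, 290.4562683105469), 3.9985532760620117)
stop 379 [ 0.545 -0.129  0.062] ((568.16162109375, -146.03700256347656), (203.11463928222656, 50.2371940612793), 0.33336225152015686)
bar 268 [ 0.637 -0.144  0.112] ((637.4198608398438, -144.72634887695312), (61.90214920043945, 12.307693481445312), 2.2119626998901367)
```

View pics/w2.png

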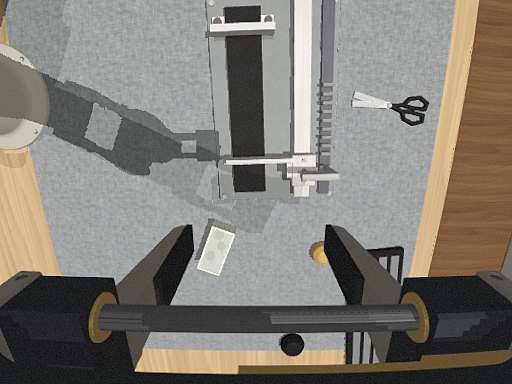

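The box is at (439,-329) mm with its long axis at 69° yaw. The cradle is at about (564,-28) mm, yaw about 1.9°. The w2 view shows the fence at (243,25), the stop at (260,160) and the bar at (322,177). Now going to pick up the box.

Emit:
{"method": "play_rows", "body": {"deltas": [[[0,0,0,-35,-15.6,20,91],[0,0,0,-35,-15.6,40,91],[0,0,0,-35,-15.6,45,91],[0,0,0,-35,-15.6,45,91],[0,0,0,-35,-15.6,45,91],[0,0,0,-34.7,-15.3,45,91],[0,0,10.5,0,0,20,91],[0,0,10.6,0,0,20,91]]]}}

```text
clock: 5.48
ee_pos: [0.4387, -0.3286, 0.1085]
tool_rot: [-0.0, 0.827, 0.563, -0.0]
force: [0.3, 1.0, 0.2]
width: 0.992
gripper_force: 0.0
```

Emit:
{"method": "play_rows", "body": {"deltas": [[[0,0,0,0,0,0,91],[0,0,0,0,0,0,91]]]}}

```text
clock: 5.72
ee_pos: [0.4399, -0.3285, 0.1106]
tool_rot: [0.001, 0.824, 0.567, 0.0]
force: [-0.5, -0.5, 0.9]
width: 0.987
gripper_force: 0.0
```

Run:
```python
from h import *
s=telemetry.state();k=calibration('wrist');im,d=get_image('wrist')
cv2.imwrite('pics/w3.png',im[:,:,::-1]);print(s['ee_pos'])
m=np.ones(d.shape,bool);P=cloud(k,d,m);T=P[(P[:,2]>.03)&(P[:,2]<.045)&(abs(P[:,0]-.44)<.09)&(abs(P[:,1]+.33)<.09)]
print(len(T),cv2.minAreaRect((T[:,:2]*1000).astype(np.float32)))
# refine fence from w2
z=np.load('w2.npz',allow_pickle=True); d=z['d'];k=z['k'].item()
a=np.radians(1.9);ex=np.array([np.cos(a),np.sin(a)]);ey=np.array([-ex[1],ex[0]]);O=np.array([.5644,-.0279])
m=np.zeros(d.shape,bool);m[:,200:420]=1
P=cloud(k,d,m);x=(P[:,:2]-O)@ex;y=(P[:,:2]-O)@ey
def st(n,s): print(n,s.sum(),'x',np.percentile(x[s],[1,50,99]).round(4),'y',np.percentile(y[s],[1,50,99]).round(4),'z',np.median(P[s,2]).round(4))
st('fence',(P[:,2]>.047)&(y>.1)&(x>-.12)&(x<.01))
st('stop',(P[:,2]>.057)&(P[:,2]<.066)&(x>-.13)&(x<0)&(y<-.05))
st('bar',(P[:,2]>.105))
st('pad',(abs(P[:,2]-.022)<.003)&(abs(x+.055)<.045)&(y<.11)&(y>-.07))
st('plate',(abs(P[:,2]-.012)<.003)&(y<.05)&(x>-.14)&(x<.14))
```

```text
[ 0.43987788 -0.32846053  0.11060787]
6071 ((438.83905029296875, -328.6081848144531), (110.25799560546875, 52.195213317871094), 68.88824462890625)
fence 530 x [-0.1085 -0.0547  0.0003] y [0.1239 0.1291 0.1354] z 0.052
stop 254 x [-0.1007 -0.0508 -0.0007] y [-0.1018 -0.0975 -0.094 ] z 0.0622
bar 15844 x [-0.0504 -0.0009  0.0648] y [-0.1174 -0.0693 -0.062 ] z 0.4944
pad 3416 x [-0.0869 -0.0552 -0.0237] y [-0.0679  0.0259  0.1083] z 0.0224
plate 6715 x [-0.1194 -0.0002  0.118 ] y [-0.3026 -0.0539  0.0479] z 0.0125
```

Emit:
{"method": "play_rows", "body": {"deltas": [[[0,0,0,0,-1,30,91],[0,0,0,0,0,30,91],[0,0,0,0,0,25,91],[0,0,0,0,0,17,91],[0,0,0,0,0,0,91],[0,0,0,0,0,0,30],[0,0,0,0,0,0,30],[0,0,0,0,0,0,30]]], "grip_force": 20}}

```text
clock: 6.78
ee_pos: [0.439, -0.328, 0.0084]
tool_rot: [0.001, 0.824, 0.566, 0.0]
force: [-0.5, 0.4, 0.1]
width: 0.687
gripper_force: 0.0
```

Emit:
{"method": "play_rows", "body": {"deltas": [[[0,0,0,0,0,0,30],[0,0,0,0,0,0,30],[0,0,0,0,0,0,30]]]}}

```text
clock: 7.15
ee_pos: [0.4387, -0.3277, 0.0079]
tool_rot: [0.0, 0.824, 0.566, -0.0]
force: [0.1, -0.2, 2.1]
width: 0.564
gripper_force: 20.0
```

Emit:
{"method": "play_rows", "body": {"deltas": [[[0,0,0,0,0,-15,30],[0,0,0,0,0,-30,30],[0,0,0,0,0,-40,30],[0,0,-7.6,0,0,-37,30],[0,0,-7.6,0,0,0,30],[0,0,-7.7,0,0,0,30],[0,0,0,0,0,0,30],[0,0,0,18,4,0,30]]]}}

```text
clock: 8.15
ee_pos: [0.4419, -0.3095, 0.1299]
tool_rot: [0.0, 0.697, 0.717, -0.0]
force: [-0.6, 0.8, -1.4]
width: 0.566
gripper_force: 20.0
```

Emit:
{"method": "play_rows", "body": {"deltas": [[[0,0,0,36,8,0,30],[0,0,0,45,10,0,30],[0,0,0,50,11,0,30],[0,0,0,55,12,0,30],[0,0,0,55,12,0,30],[0,0,0,50,11,0,30],[0,0,0,33,8,0,30],[0,0,0,18,4,0,30]]]}}

```text
clock: 9.15
ee_pos: [0.5062, 0.0378, 0.1295]
tool_rot: [-0.0, 0.695, 0.719, 0.0]
force: [0.1, -0.2, -2.3]
width: 0.561
gripper_force: 20.0
```

Emit:
{"method": "play_rows", "body": {"deltas": [[[0,0,0,0,0,0,30],[0,0,0,0,0,0,30],[0,0,0,0,0,0,30]]]}}

```text
clock: 9.52
ee_pos: [0.5067, 0.0341, 0.1296]
tool_rot: [-0.0, 0.696, 0.718, -0.0]
force: [-0.4, 0.4, -1.3]
width: 0.564
gripper_force: 20.0
```

Run:
```python
from h import *
s=telemetry.state();print(s['clock'],s['ee_pos'],s['tool_rot'],s['force'],s['width'])
ims=[]
for c in ['wrist','scene','side']:
    im,d=get_image(c);k=calibration(c)
    np.savez(c+'4.npz',im=im,d=d,k=k)
    ims.append(im[:,:,::-1] if c=='wrist' else cv2.resize(im[100:292,150:406,::-1],(512,384)))
cv2.imwrite('pics/w4.png',cv2.resize(np.hstack(ims[:2]),(800,300)))
a=np.radians(1.9);ex=np.array([np.cos(a),np.sin(a)]);ey=np.array([-ex[1],ex[0]]);O=np.array([.5644,-.0279])
p=s['ee_pos'][:2]-O;print('tcp in cradle',p@ex,p@ey)
```

```text
9.525 [0.50672527 0.03414744 0.12960181] [-2.79266074e-06  6.96112184e-01  7.17933020e-01 -7.36017277e-05] [-0.35028896  0.37660989 -1.29243943] 0.5635362665584511
tcp in cradle -0.05558582375317918 0.06392554402769177
```

View pics/w4.png

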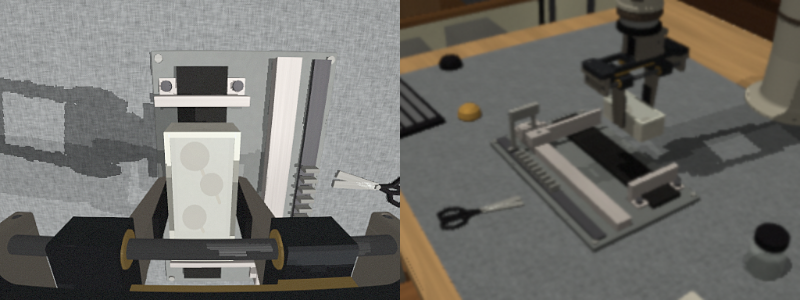

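The box is held level over the pad at (200,190), with the fence ahead at (203,100). One fence check before lowering.

Run:
```python
from h import *
z=np.load('wrist4.npz',allow_pickle=True);d=z['d'];k=z['k'].item()
m=np.zeros(d.shape,bool);m[50:240,180:440]=1
P=cloud(k,d,m);P=P[P[:,2]<.2]
# orientation: plate far edge/ right edge, fence
F=P[(P[:,2]>.047)&(P[:,2]<.057)&(P[:,1]>.085)&(P[:,0]<.575)];print('fence',cv2.minAreaRect((F[:,:2]*1000).astype(np.float32)))
a=np.radians(1.9);ex=np.array([np.cos(a),np.sin(a)]);ey=np.array([-ex[1],ex[0]]);O=np.array([.5644,-.0279])
x=(P[:,:2]-O)@ex;y=(P[:,:2]-O)@ey
s=(P[:,2]>.045)&(P[:,2]<.057)&(y>.1)&(x<.01);print('fence y',np.percentile(y[s],[1,5,50,99]),'x',np.percentile(x[s],[1,99]))
s=(P[:,2]>.02)&(P[:,2]<.04)&(y>.1)&(y<.14)&(x<-.02)&(x>-.09);print('face low',s.sum(),np.percentile(y[s],[5,50,95]) if s.sum() else 0)
s=(P[:,2]>.1)&(x<0);print('box top',np.percentile(y[s],[1,50,99]),np.percentile(x[s],[1,99]),cv2.minAreaRect((P[s,:2]*1000).astype(np.float32)))
s=(P[:,2]>.009)&(P[:,2]<.015);print('plate',np.percentile(y[s],[1,99]),np.percentile(x[s],[1,99]))
s=(P[:,2]>.03)&(x>.089)&(x<.112);h,e=np.histogram(y[s]*1000,np.arange(-90,190,2));print(dict((int(b),int(n)) for n,b in zip(h,e) if n))
```

```text
fence ((504.78509521484375, 100.30706787109375), (111.05744934082031, 11.688949584960938), 1.7117968797683716)
fence y [0.12429376 0.12448493 0.13043669 0.1359793 ] x [-0.10921498 -0.00142379]
face low 1585 [0.10229755 0.11366864 0.13831147]
box top [0.07190566 0.0999768  0.11798285] [-0.09038685 -0.02054409] ((505.8160095214844, 64.972900390625), (79.96430206298828, 46.850502014160156), 1.6801176071166992)
plate [0.00669411 0.19004423] [-0.11914807  0.11771095]
{16: 15, 18: 32, 20: 38, 30: 7, 32: 17, 34: 37, 36: 34, 38: 3}
```

Emit:
{"method": "play_rows", "body": {"deltas": [[[0,0,0,1,0.3,20,30],[0,0,0,1,0.3,30,30],[0,0,0,0,0,25,30],[0,0,0,0,0,15,30],[0,0,0,0,0,5,30],[0,0,0,0,0,2,30],[0,0,0,0,0,0,30]]]}}

```text
clock: 10.55
ee_pos: [0.5081, 0.0367, 0.0334]
tool_rot: [0.001, 0.696, 0.718, 0.0]
force: [0.1, -0.0, -1.6]
width: 0.56
gripper_force: 20.0
```

Emit:
{"method": "play_rows", "body": {"deltas": [[[0,0,0,0,0,1.5,30],[0,0,0,0,0,1,30],[0,0,0,0,0,0.5,30],[0,0,0,0,0,0,30]]]}}

```text
clock: 11.05
ee_pos: [0.5075, 0.0368, 0.0299]
tool_rot: [0.0, 0.696, 0.718, 0.0]
force: [-0.9, 0.5, 0.9]
width: 0.568
gripper_force: 20.0
```

Emit:
{"method": "play_rows", "body": {"deltas": [[[0,0,0,0,0,0.5,30],[0,0,0,0,0,0,60],[0,0,0,0,0,0,85],[0,0,0,0,0,0,85],[0,0,0,0,0,0,85],[0,0,0,0,0,0,85],[0,0,0,0,0,-15,85],[0,0,0,0,0,-30,85]]]}}

```text
clock: 12.05
ee_pos: [0.5065, 0.037, 0.0744]
tool_rot: [-0.001, 0.696, 0.718, -0.001]
force: [0.2, 0.3, 0.0]
width: 0.925
gripper_force: 0.0
```

Emit:
{"method": "play_rows", "body": {"deltas": [[[0,0,0,0,0,-50,85],[0,0,0,-20,0,-60,85],[0,0,0,-40,10,-60,85],[0,0,0,-45,20,-30,85],[0,0,0,-40,20,0,85],[0,0,0,-20,10,0,85],[0,0,0,0,0,0,85],[0,0,0,0,0,0,85]]]}}

```text
clock: 13.05
ee_pos: [0.5708, -0.1194, 0.2654]
tool_rot: [-0.0, 0.695, 0.719, 0.0]
force: [0.3, -0.2, 0.1]
width: 0.923
gripper_force: 0.0
```

Run:
```python
from h import *
s=telemetry.state();k=calibration('wrist');im,d=get_image('wrist');print(s['clock'],s['ee_pos'],s['tool_rot'])
cv2.imwrite('pics/w5.png',im[:,:,::-1])
m=np.zeros(d.shape,bool);m[:240,150:430]=1
P=cloud(k,d,m);P=P[P[:,2]<.2]
a=np.radians(1.85);ex=np.array([np.cos(a),np.sin(a)]);ey=np.array([-ex[1],ex[0]]);O=np.array([.5644,-.0279])
x=(P[:,:2]-O)@ex;y=(P[:,:2]-O)@ey;Z=P[:,2]
def st(n,s,q=[1,50,99]): print(n,s.sum(),'x',np.percentile(x[s],q).round(4),'y',np.percentile(y[s],q).round(4),'z',np.percentile(Z[s],q).round(4))
st('fence',(Z>.047)&(y>.121)&(x>-.12)&(x<.01))
s=(Z>.054)&(abs(x+.055)<.04)&(y<.12)&(y>-.05);st('box',s);print(cv2.minAreaRect((P[s,:2]*1000).astype(np.float32)))
st('stop',(Z>.057)&(Z<.066)&(x>-.13)&(x<0)&(y<-.06))
s=(Z>.105);st('bar',s);print(cv2.minAreaRect((P[s,:2]*1000).astype(np.float32)))
s=(Z>.03)&(Z<.037)&(x>.087)&(x<.112);h,e=np.histogram(y[s]*1000,np.arange(-130,60,2));print(dict((int(b),int(n)) for n,b in zip(h,e) if n))
```

```text
13.05 [ 0.5708148  -0.11937493  0.26540184] [-3.99545325e-05  6.95362870e-01  7.18658784e-01  1.73370399e-04]
fence 221 x [-0.1089 -0.0581 -0.0018] y [0.1231 0.1243 0.1261] z [0.0471 0.0511 0.0536]
box 3861 x [-0.0799 -0.0542 -0.0287] y [0.0112 0.0678 0.119 ] z [0.0572 0.0595 0.0617]
((508.10418701171875, 35.44637680053711), (52.9970703125, 109.69139862060547), 1.796521544456482)
stop 431 x [-0.1016 -0.0511 -0.0013] y [-0.1017 -0.0976 -0.094 ] z [0.0602 0.0622 0.064 ]
bar 521 x [0.0377 0.0689 0.1003] y [-0.1247 -0.1177 -0.113 ] z [0.1051 0.1122 0.1138]
((637.3485107421875, -144.53614807128906), (63.597476959228516, 11.87467098236084), 1.7063708305358887)
{-124: 1, -122: 1, -120: 3, -118: 1, -116: 6, -96: 13, -94: 14, -92: 25, -80: 14, -78: 28, -76: 14, -66: 14, -64: 14, -62: 19, -60: 20, -50: 13, -48: 13, -46: 15, -44: 21, -34: 13, -32: 13, -30: 26, -28: 13, -16: 28, -14: 14, -12: 14, 0: 15, 2: 29, 4: 15, 14: 10, 16: 20, 18: 28, 20: 2, 30: 8, 32: 21, 34: 29, 36: 15}
```

View pics/w5.png

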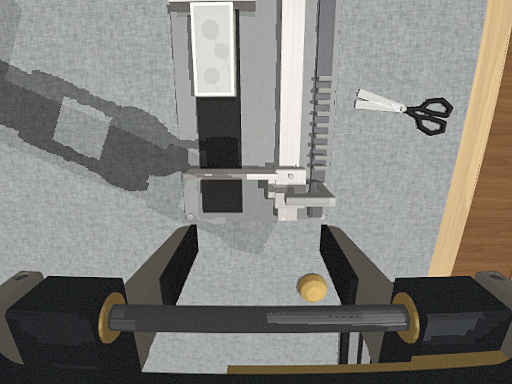

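The box lies straight on the pad at (213,50), about 4.5 mm short of the fence. The teeth in the rack put the target notch at carriage ≈0.128, about 96 mm from here, leaving about 122 mm of room. Next the gripper turns to the bar at (310,197).

Emit:
{"method": "play_rows", "body": {"deltas": [[[0,0,10,0,0,0,50],[0,0,10,0,0,0,50],[0,0,10,0,0,0,50],[0,0,10,0,0,0,50],[0,0,10,0,0,0,50],[0,0,10,0,0,0,50],[0,0,10,0,0,0,50],[0,0,10,0,0,0,50]]]}}

```text
clock: 14.1
ee_pos: [0.5708, -0.119, 0.2652]
tool_rot: [-0.0, 0.995, 0.101, 0.0]
force: [-0.3, 0.3, -0.2]
width: 0.54
gripper_force: 0.0
```

Emit:
{"method": "play_rows", "body": {"deltas": [[[0,0,10,0,0,0,50],[0,0,0,20,8,20,50],[0,0,0,28,11,40,50],[0,0,0,20,8,30,50],[0,0,0,0,0,15,50],[0,0,0,0,0,0,50],[0,0,0,0,0,0,50]]]}}

```text
clock: 14.98
ee_pos: [0.6403, -0.1448, 0.1619]
tool_rot: [0.001, 1.0, 0.016, 0.001]
force: [0.1, -1.2, 0.2]
width: 0.543
gripper_force: 0.0
```

Run:
```python
from h import *
s=telemetry.state();k=calibration('wrist');im,d=get_image('wrist');print(s['clock'],s['ee_pos'],s['tool_rot'],s['q'],np.degrees(2*np.arctan2(s['tool_rot'][2],s['tool_rot'][1])))
im2,d2=get_image('side');cv2.imwrite('pics/w6.png',cv2.resize(np.hstack([im[:,:,::-1],cv2.resize(im2[160:288,170:341,::-1],(512,384))]),(800,300)))
m=np.ones(d.shape,bool)
P=cloud(k,d,m);s=(P[:,2]>.107)&(P[:,2]<.118)&(abs(P[:,0]-.637)<.06)&(abs(P[:,1]+.145)<.04)
print(s.sum());print(cv2.minAreaRect((P[s,:2]*1000).astype(np.float32)) if s.sum()>4 else '')
```

```text
14.975 [ 0.64030279 -0.14484771  0.16193148] [5.16932647e-04 9.99864474e-01 1.64128133e-02 1.17718666e-03] [-4.06155451e-01  4.03396579e-01  1.40535367e+00  2.32853654e-05
  1.33027113e+00  1.13180823e+00] 1.880855866106558
943
((638.2840576171875, -145.5098419189453), (64.14899444580078, 11.647350311279297), 1.3689886331558228)
```

View pics/w6.png

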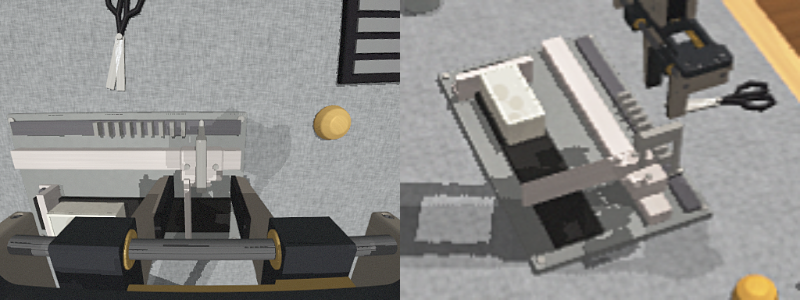

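The bar sits between the fingers at left-image (201,150). Descending and pinching it.

Emit:
{"method": "play_rows", "body": {"deltas": [[[0,0,0,0,0.4,25,50],[0,0,0,0,0,30,50],[0,0,0,0,0,20,50],[0,0,0,0,0,4,50],[0,0,0,0,0,0,5],[0,0,0,0,0,0,5],[0,0,0,0,0,0,5],[0,0,0,0,0,0,5]]], "grip_force": 30}}

```text
clock: 16.08
ee_pos: [0.6403, -0.1454, 0.0814]
tool_rot: [0.0, 1.0, 0.016, 0.0]
force: [0.8, 1.5, 0.3]
width: 0.131
gripper_force: 0.1
```

Emit:
{"method": "play_rows", "body": {"deltas": [[[0,0,0,0,0,0,5],[0,0,0,0,0,0,5],[0,0,0,0,0,0,5]]]}}

```text
clock: 16.45
ee_pos: [0.6403, -0.1455, 0.0814]
tool_rot: [0.0, 1.0, 0.016, 0.0]
force: [-0.1, 0.4, 4.4]
width: 0.129
gripper_force: 30.0
```

Emit:
{"method": "play_rows", "body": {"deltas": [[[0,0,0,0,0,-6,5],[0,0,0,0,0,-6,5],[0,0,0,0,0,-6,5],[0,0,0,0,0,0,5],[0,0,0,0,0,0,5]]]}}

```text
clock: 17.08
ee_pos: [0.6401, -0.1455, 0.0988]
tool_rot: [0.0, 1.0, 0.016, 0.0]
force: [5.2, -0.4, -4.6]
width: 0.131
gripper_force: 30.0
```

Emit:
{"method": "play_rows", "body": {"deltas": [[[0,0,0,0,-6,0,5],[0,0,0,0,-12,0,5],[0,0,0,0,-14,0,5],[0,0,0,0,-16,0,5],[0,0,0,0,-16,0,5],[0,0,0,0,-14,0,5],[0,0,0,0,-12,0,5],[0,0,0,0,-7,0,5]]]}}

```text
clock: 18.08
ee_pos: [0.637, -0.0482, 0.0988]
tool_rot: [0.0, 1.0, 0.016, 0.0]
force: [6.1, -1.2, -4.3]
width: 0.129
gripper_force: 30.0
```

Emit:
{"method": "play_rows", "body": {"deltas": [[[0,0,0,0,0,0,5],[0,0,0,0,0,0,5],[0,0,0,0,0,0,5]]]}}

```text
clock: 18.45
ee_pos: [0.637, -0.0483, 0.0987]
tool_rot: [-0.0, 1.0, 0.016, 0.0]
force: [4.7, 0.6, -4.6]
width: 0.131
gripper_force: 30.0
```

Run:
```python
from h import *
s=telemetry.state();k=calibration('wrist');im,d=get_image('wrist');print(s['clock'],s['ee_pos'],s['force'])
im2,d2=get_image('side');cv2.imwrite('pics/w7.png',cv2.resize(np.hstack([im[:,:,::-1],cv2.resize(im2[160:288,170:341,::-1],(512,384))]),(800,300)))
P=np.r_[cloud(k,d,np.ones(d.shape,bool))]
a=np.radians(1.85);ex=np.array([np.cos(a),np.sin(a)]);ey=np.array([-ex[1],ex[0]]);O=np.array([.5644,-.0279])
p=s['ee_pos'][:2]-O;print('bar y',p@ey)
x=(P[:,:2]-O)@ex;y=(P[:,:2]-O)@ey;Z=P[:,2]
s=(Z>.03)&(Z<.037)&(x>.087)&(x<.112);h,e=np.histogram(y[s]*1000,np.arange(-130,60,2));print(dict((int(b),int(n)) for n,b in zip(h,e) if n))
s=(Z>.058)&(Z<.066)&(x>-.1)&(x<.01)&(y>-.03)&(y<.03);print('stop',s.sum(),np.percentile(y[s],[1,50,99]) if s.sum() else '')
```

```text
18.45 [ 0.63700983 -0.04832454  0.09869752] [ 4.68542539  0.63654349 -4.59874658]
bar y -0.022757957364387682
{-98: 5, -96: 30, -94: 56, -92: 54, -82: 7, -80: 36, -78: 52, -76: 56, -74: 2, -66: 3, -64: 38, -62: 52, -60: 55, -58: 3, -50: 1, -48: 45, -46: 53, -44: 45, -42: 1, -32: 44, -30: 55, -28: 3, -16: 44, -14: 59, -12: 49, -2: 4, 0: 50, 2: 54, 4: 41, 6: 1, 14: 3, 16: 55, 18: 53, 20: 39, 22: 1, 30: 4, 32: 58, 34: 53, 36: 34, 38: 5}
stop 203 [-6.66328725e-03 -3.89194142e-03  9.12614403e-05]
```

View pics/w7.png

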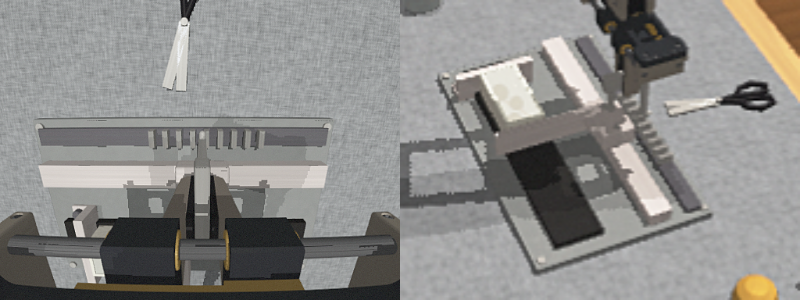

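The stop sits just short of the box with the bar over the notch between teeth at -30 and -14. Lowering the bar.

Emit:
{"method": "play_rows", "body": {"deltas": [[[0,0,0,0,0,5,5],[0,0,0,0,0,5,5],[0,0,0,0,0,4,5],[0,0,0,0,0,2,5],[0,0,0,0,0,0,5],[0,0,0,0,0,0,5]]]}}

```text
clock: 19.3
ee_pos: [0.637, -0.0469, 0.0827]
tool_rot: [-0.001, 1.0, 0.016, 0.0]
force: [4.4, 6.0, -3.7]
width: 0.13
gripper_force: 30.0
```

Emit:
{"method": "play_rows", "body": {"deltas": [[[0,0,0,0,-1,1,5],[0,0,0,0,0,0,5],[0,0,0,0,0,0,5],[0,0,0,0,0,0,30],[0,0,0,0,0,0,40],[0,0,0,0,0,0,40]]]}}

```text
clock: 20.05
ee_pos: [0.6365, -0.0478, 0.0819]
tool_rot: [0.0, 1.0, 0.016, -0.0]
force: [0.5, 0.3, -0.2]
width: 0.422
gripper_force: 0.0
```

Emit:
{"method": "play_rows", "body": {"deltas": [[[0,0,0,0,0,-15,40],[0,0,0,0,0,-30,40],[0,0,0,0,0,-45,40],[0,0,0,-30,0,-45,40],[0,0,0,-45,0,-45,40],[0,0,0,-45,0,-20,40],[0,0,0,0,0,0,40],[0,0,0,0,0,0,40]]]}}

```text
clock: 21.05
ee_pos: [0.518, -0.0514, 0.2815]
tool_rot: [0.0, 1.0, 0.016, 0.0]
force: [-0.4, -0.4, -0.0]
width: 0.437
gripper_force: 0.0
```

Run:
```python
from h import *
s=telemetry.state();k=calibration('wrist');im,d=get_image('wrist');print(s['clock'],s['ee_pos'],s['force'])
im2,d2=get_image('side');cv2.imwrite('pics/w8.png',cv2.resize(np.hstack([im[:,:,::-1],cv2.resize(im2[160:288,170:341,::-1],(512,384))]),(800,300)))
a=np.radians(1.85);ex=np.array([np.cos(a),np.sin(a)]);ey=np.array([-ex[1],ex[0]]);O=np.array([.5644,-.0279])
for k,d in [(k,d),(calibration('side'),d2)]:
    P=cloud(k,d,np.ones(d.shape,bool));x=(P[:,:2]-O)@ex;y=(P[:,:2]-O)@ey;Z=P[:,2]
    def st(n,s,q=[1,50,99]):
        if s.sum()>3: print(n,s.sum(),'x',np.percentile(x[s],q).round(4),'y',np.percentile(y[s],q).round(4),'z',np.percentile(Z[s],q).round(4))
    st('bar',(Z>.1)&(Z<.14)&(abs(x-.07)<.035)&(abs(y+.02)<.03))
    st('stop',(Z>.0585)&(Z<.068)&(x>-.12)&(x<.01)&(y>-.03)&(y<.006))
    st('box',(Z>.054)&(Z<.068)&(abs(x+.055)<.035)&(y>.008)&(y<.122))
    st('fence',(Z>.047)&(Z<.057)&(y>.121)&(y<.145)&(x>-.12)&(x<.01))
```

```text
21.05 [ 0.51799171 -0.05143727  0.28153875] [-0.36911107 -0.43543196 -0.02504811]
bar 569 x [0.0375 0.0703 0.1009] y [-0.0279 -0.0231 -0.0171] z [0.1102 0.1122 0.114 ]
stop 404 x [-0.1011 -0.0423  0.0091] y [-0.0057 -0.0018  0.0021] z [0.0598 0.0622 0.0642]
box 2533 x [-0.0796 -0.0535 -0.0282] y [0.0106 0.0638 0.1182] z [0.057  0.0593 0.0616]
fence 609 x [-0.1079 -0.0516 -0.0008] y [0.1232 0.129  0.1359] z [0.0476 0.052  0.0538]
bar 109 x [0.0366 0.0676 0.1012] y [-0.0315 -0.0256 -0.0161] z [0.1004 0.1089 0.1139]
stop 76 x [-0.1002 -0.0462  0.0078] y [-0.0091 -0.003   0.0047] z [0.0587 0.0609 0.0658]
box 414 x [-0.0805 -0.0552 -0.0277] y [0.0097 0.0631 0.1208] z [0.0541 0.0581 0.0626]
fence 77 x [-0.1087 -0.0602 -0.0025] y [0.1211 0.1292 0.1403] z [0.047  0.0513 0.0568]
```

View pics/w8.png

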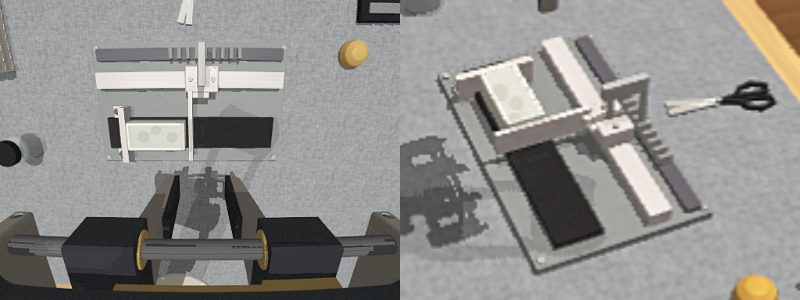

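The bar is down (top at 112 mm). The stop-to-fence room is about 121.5 mm, and one notch closer would leave only 105.5 mm. The box is flat between them and the gripper is clear, so I'm handing in.

```bash
python3 -c "
from h import *
print(order.close_job())"
```

```text
the job is handed in; nothing more can be done
None
```

The box lies flat on the pad and the stop is locked in the closest notch that fits it, leaving about 121.5 mm of room; jar, scissors and paperweight were not touched, and the job was handed in at about 21 s on the robot clock.

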